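# Brush out the goniometer's glass cell, lift it four clicks and hold it

### The arm

A 7-joint arm with a two-finger parallel gripper is mounted at the origin on the work surface. World frame = base frame: x ahead of the robot, y to its left, z up, the work surface at z = 0. Lengths are in m, angles in rad, forces in N, time in s.
With the tool pointing down it reaches from about 0.4 to 0.925 m from the base axis. Payload 4.1 kg.
Tool frame: the origin (TCP) lies at the very end of the fingers, on their centre line; the grasp point (between the pads) lies 19 mm behind it; x points along the fingers, y is the direction in which the jaws open and shut, and the axes are right-handed (so a half turn about x gives the same grasp; the last joint's range is limited). The gripper opens to 85 mm and grips with 20 to 120 N. Pads are 22 mm wide; open, the fingers measure 114 mm over their backs; the gripper's body (76 mm by 85 mm) begins 54 mm behind the grasp point. The pads swing forward as they close: fully open they stand 13 mm farther back than shut.
Start: joints at [-1.44, 0.398, 0.045, 1.537, -0.019, 1.207, -0.051], TCP at [0.148, 0.633, 0.231] pointing down, gripper open.
Joint ranges: [-2.82, 2.82], [-0.49, 2.23], [-1.37, 1.46], [0, 2.46], [-1.36, 4.5], [0.23, 2], [-2.94, 2.94]. Speed limits (rad/s): [2.57, 2.57, 3.14, 3.14, 3.14, 3.14, 3.14].

### API

Orientations are given as a rotation vector (axis times angle).
In Python, from workcell import telemetry, snapshot, workorder gives the robot as it stands. The module is installed in compiled form; this text tells all that it offers.
- The arm moves only by the tool step_arm, never from a script. Its argument "deltas" is a list of rows, each a list of 4 numbers: the shift along the world's x, y, z in mm, then the turn about the world's z in rad. A call has 1 to 8 rows; each row is the pose to reach, as a shift and turn from the pose measured when the call began; what a row does not reach only later rows make up. A row lasts 1/12 s, in which the tool goes at most 41.7 mm and 7.16 degrees, less where a joint would pass 70% of its speed; a pose out of reach is approached as far as the arm can. A call with a gripper value outside its range is refused whole. "gripper" is the opening, from 0 (shut) to 1 (fully open), set as the call begins (left out, the last holds). The fingers move at their own pace and stop on an object; "squeeze" is the grip in N (left out, the last holds). Time passes only in rows, so rows that repeat a pose let the fingers close. It gives the time, the measured TCP pose, the force and the opening at its end, in the units of the state.
- telemetry.get_obs(): the state, without advancing time (a new reading comes with each control period).
- snapshot(name): name is "scene" or "side" or "wrist"; returns a dict with "color" (400x640x3 uint8, red, green, blue), "range_z" (400x640 float32, m along the optical axis (not along the pixel's ray), 0 where there is no reading), "fx", "fy", "cx", "cy" (pixels), "camera_from_world" (4x4, takes a point from world to camera coordinates). Camera axes: x right, y down, z forward; pixel columns grow to the right and rows downward; lengths in m; the calibration is good to about 2 mm. A picture is of the moment at which its call begins.
- workorder.close_job(): hands the job in, once; it reports no verdict.
The state is a dict: "time": time; "joint_pos": joint angles; "joint_vel": joint speeds; "effort": joint torques, N m; "position": TCP position; "ee_rot": TCP orientation; "force": force on the tool from outside, world axes, zero at the start; "wrist_torque": the same for the moment, N m; "grip_width": finger opening in m.
Only numpy, scipy, OpenCV 4.12 (cv2) and the standard library are available. Lean on these libraries where they do the work, as an engineer would, in place of code of your own. Each camera call takes 0.05 s, during which the arm holds its last target.

### The job

Get the goniometer's glass cell ready for its blank picture: take the blue-handled brush out of its stand, run it gently right down to the bottom of the cell twice, coming up to the rim between the two strokes, and stand it back upright in its stand with the collar resting on the tube. Then press the red-gripped lift lever down exactly four clicks, not running on to a fifth even for a moment, and finish while still holding the lever down there with the fingers, since the stage sinks back by itself if it is let go. Do not knock the glass or the other things on the bench.

Things in the scene. Friction and masses are not known exactly. Their poses are not given: they have to be found in the camera images.
- brush: Upright brush, 215 mm long, 70 g. Origin at the centre of the bristle tip (its lower end), z up the shaft. Stiff cream bristle head 30 mm diameter from 0 to 62 mm, thin stem, blue collar disc 56 mm diameter from 108 to 113 mm, round blue handle 16 mm diameter from 113 to 215 mm: grip it from above at about 180 mm, across any direction. Starts standing in brush_stand.
- brush_stand: Fixed stand of the brush: black foot 90 mm diameter, 8 mm thick, and an upright white tube, 52 mm outside and 44 mm inside diameter, its open rim 118 mm above the bench. Origin under its middle, z up. With the brush home its collar rests on the rim and the brush's origin is 10 mm above the stand's. It may have changed places with the wash bottle.
- goniometer: Fixed bench goniometer: aluminium rail 420 mm long (along its y), 70 mm wide, black camera at the +y end, white lamp at the -y end (tops 150 mm above the bench), between them the black lift stage with the glass cell. Origin on the bench under the cell's middle; z up; its -x side, with the lever, is turned to the robot.
- cell_floor (a point): Centre of the inner floor of the open square glass cell clamped to the lift stage; axes as the goniometer's. Inside 44 x 44 mm wide and 59 mm deep up to the rim, walls 3 mm. It stands 81 mm above the bench while the lever is up and rises 4 mm with each click of the lever.
- lift_stage: Black stage plate, 70 x 70 x 8 mm, with the glass cell (50 x 50 mm outside, 62 mm tall) clamped on it. Origin under the plate's middle, 11 mm below cell_floor.
- lever_grip (a point): Red cross grip on the end of the lift lever: round bar 16 mm diameter, 44 mm long, along the goniometer's y. Origin at its centre, 140 mm from lever_hub and, at rest, 117 mm above the bench. Press it down from above with shut fingers; the steel arm joins its middle. It moves 17 mm per click in an arc about the hub; four clicks bring it to 52 mm above the bench.
- lever_hub (a point): Point on the lever's axis in the middle plane of the lever, 60 mm above the bench. The axis is parallel to the goniometer's y. The lever points from here to the goniometer's -x and, at rest, 0.42 rad upwards.
- lift_lever: The whole lift lever: hub, toothed sector, steel arm and red grip. Origin on its axis, 10 mm beside lever_hub; turns with lever_angle.
- lever_angle (a joint): Angle of the lift lever, rad: 0 at rest (up), grows as the grip is pressed down, end stop 0.72. A spring pawl on its toothed sector clicks every 0.12 rad, falling into notches at 0.12, 0.24, 0.36, 0.48.. with teeth halfway between. The push eases to 1 to 5 N as the pawl falls into a notch, then climbs within 0.02 rad to 7 to 12 N to leave it. Let go, it always springs back up to 0.
- wash_bottle: Loose wash bottle with red top and spout, 72 mm diameter, 190 mm tall, origin under its middle. Leave it alone.
- petri_dish: Loose clear dish, 93 mm diameter, 14 mm tall, origin under its middle. Leave it alone.
- slide_box: Loose blue and white slide box, 87 x 37 x 39 mm, origin under its middle. Leave it alone.
- beaker: Loose glass beaker, 66 mm diameter, 85 mm tall, origin under its middle. Leave it alone.
- vial_amber: Loose amber vial, 28 mm diameter, 60 mm tall, origin under its middle. Leave it alone.
- vial_clear: Loose clear vial, 28 mm diameter, 60 mm tall, origin under its middle. Leave it alone.
- mouse: Loose light grey computer mouse, 105 x 60 x 34 mm, origin under its middle. Leave it alone.
Things that resemble listed ones, but are neither listed nor needed, are in the scene too. There is more than one size of the brush; the job needs the smallest.

How it is judged:
By the outcome, as a careful person would: the job done as asked, in the order asked, and still so for the second after the job is handed in, while the arm keeps its last pose, push and grip.
It also fails if it takes over 67 s, if anything falls off the work surface, if the arm or the gripper's body presses on something with over 40 N, if the wrist force passes 120 N, or if a joint passes its speed limit or range.

## Working session

There is one attempt and no reset: what is moved stays moved. The work goes in short steps, Python scripts to look and compute and a tool call to move; the robot and the scene stay as the last step left them, time stands still between calls to the robot, and variables do not carry over. Pictures are saved under pics/ and viewed, and the job is handed in when it is done.

Besides the shell and the picture viewer there is one more tool, called after "Emit:" as name([rows], argument=value, ...), one row to a line, values as JSON. step_arm: Moves the arm, as the interface text tells. Its arguments: {"type":"object","properties":{"deltas":{"type":"array"},"gripper":{"type":"number"},"squeeze":{"type":"number"}},"required":["deltas"]}

```bash
mkdir -p pics; cat > h.py <<'E'
import numpy as np, cv2
from workcell import telemetry, snapshot, workorder
def snap(n,tag):
    s=snapshot(n); np.savez(f'{tag}.npz',**s); cv2.imwrite(f'pics/{tag}.png',s['color'][:,:,::-1]); return s
def load(tag): return dict(np.load(f'{tag}.npz'))
def world(s,u,v,z=None):
    T=np.linalg.inv(s['camera_from_world']); z=s['range_z'][int(v),int(u)] if z is None else z
    p=np.array([(u-s['cx'])/s['fx']*z,(v-s['cy'])/s['fy']*z,z,1]); return (T@p)[:3]
def ray(s,u,v,h):
    T=np.linalg.inv(s['camera_from_world']); o=T[:3,3]; d=T[:3,:3]@np.array([(u-s['cx'])/s['fx'],(v-s['cy'])/s['fy'],1]); return o+d*(h-o[2])/d[2]
def proj(s,p):
    q=s['camera_from_world']@np.append(p,1); return s['fx']*q[0]/q[2]+s['cx'],s['fy']*q[1]/q[2]+s['cy']
def cloud(s):
    vv,uu=np.mgrid[0:400,0:640]; z=s['range_z']; T=np.linalg.inv(s['camera_from_world'])
    P=np.stack([(uu-s['cx'])/s['fx']*z,(vv-s['cy'])/s['fy']*z,z],-1); W=P@T[:3,:3].T+T[:3,3]; W[z==0]=np.nan; return W
E
python3 - <<'E'
from h import *
for n in ('scene','side','wrist'):
    s=snap(n,n+'0'); print(n,np.linalg.inv(s['camera_from_world'])[:3].round(3).tolist(),s['fx'])
o=telemetry.get_obs(); print(o)
E
```

```text
scene [[0.838, 0.44, -0.323, 0.909], [0.546, -0.689, 0.477, -0.458], [-0.013, -0.576, -0.817, 0.899]] 380.84818474832457
side [[0.997, -0.042, 0.065, 0.52], [-0.077, -0.635, 0.769, -0.785], [0.01, -0.772, -0.636, 0.759]] 388.5506774094632
wrist [[0.228, 0.94, 0.253, 0.084], [0.974, -0.22, -0.062, 0.648], [-0.002, 0.261, -0.965, 0.374]] 356.0406669233268
{'time': 0.15, 'joint_pos': array([-1.44002634,  0.39904285,  0.04501733,  1.53759141, -0.01873187,
        1.20687923, -0.05071206]), 'joint_vel': array([-7.83419245e-05, -2.29070757e-03,  6.84956002e-04, -2.82887779e-03,
        1.40722878e-03,  2.04159415e-03, -4.97342231e-04]), 'effort': array([ 2.50783138e-03, -4.75565672e+01,  1.36705365e+00, -2.54510915e+01,
        1.16614861e-02,  6.54334275e-03,  6.94252549e-06]), 'position': array([0.14787919, 0.63246303, 0.23048786]), 'ee_rot': array([ 0.17912933,  1.56337049, -0.18148337]), 'force': array([0.10201853, 0.36647606, 0.74853646]), 'wrist_torque': array([0.00154647, 0.00423481, 0.02710321]), 'grip_width': 0.08499119749216968}
```

View pics/scene0.png

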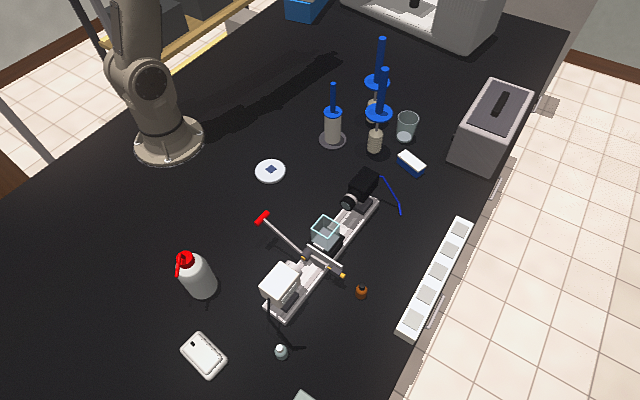

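View pics/side0.png

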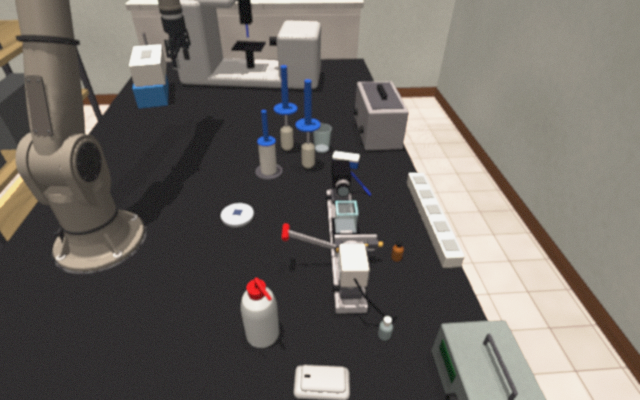

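View pics/wrist0.png

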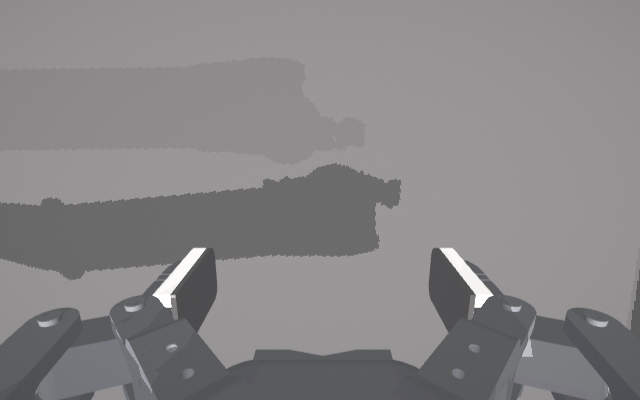

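The brush stands in its white tube at scene (333,115). The two larger decoy brushes are to its right, the red lever grip is at (262,217), and the glass cell is at (325,232). The wash bottle is at (197,275).

```bash
python3 - <<'E'
from h import *
for n in ('scene0','side0'):
    s=load(n); W=cloud(s); hsv=cv2.cvtColor(s['color'],cv2.COLOR_RGB2HSV)
    H,S,V=[hsv[...,i].astype(int) for i in range(3)]
    blue=(H>100)&(H<130)&(S>150)&(V>60)
    red=((H<6)|(H>174))&(S>170)&(V>90)
    for nm,m in (('blue',blue),('red',red)):
        k,lab,st,c=cv2.connectedComponentsWithStats(m.astype(np.uint8))
        for i in range(1,k):
            if st[i,4]<40: continue
            P=W[lab==i]; P=P[~np.isnan(P[:,0])]
            print(n,nm,c[i].round(1),st[i].tolist(),np.median(P,0).round(3),P.min(0).round(3),P.max(0).round(3))
            if P[:,2].max()>.15 and nm=='blue':
                zt=P[:,2].max(); top=P[P[:,2]>zt-.07]; print('   handle mean',top.mean(0).round(4),'top',zt)
    # generic: tall/white objects of the goniometer
    for (x0,x1,y0,y1,nm) in ():pass
E
python3 - <<'E'
import cv2
a=cv2.imread('pics/scene0.png'); cv2.imwrite('pics/sc_crop.png',cv2.resize(a[150:340,230:400],None,fx=3.1,fy=3.1,interpolation=cv2.INTER_CUBIC))
a=cv2.imread('pics/side0.png'); cv2.imwrite('pics/si_crop.png',cv2.resize(a[140:320,270:410],None,fx=3.3,fy=3.3,interpolation=cv2.INTER_CUBIC))
E
```

```text
scene0 blue [304.1  10.8] [285, 0, 43, 24, 584] [-0.028  0.808  0.037] [-0.114  0.784 -0.002] [1.000e-03 1.011e+00 9.300e-02]
scene0 blue [378.8  87. ] [364, 36, 29, 87, 1264] [0.571 0.323 0.181] [ 0.323  0.278 -0.005] [0.619 0.896 0.305]
   handle mean [0.551  0.3659 0.2739] top 0.30513757805192576
scene0 blue [332.4 104.1] [323, 81, 20, 38, 340] [0.45  0.28  0.125] [ 0.284  0.257 -0.004] [0.475 0.542 0.226]
   handle mean [0.4493 0.2807 0.1957] top 0.2261613570728903
scene0 blue [408.9 168.3] [396, 157, 29, 21, 163] [0.714 0.296 0.015] [0.665 0.281 0.001] [0.754 0.314 0.029]
scene0 blue [391.9 193.6] [379, 175, 23, 41, 105] [0.722 0.159 0.044] [ 0.661  0.139 -0.004] [0.764 0.239 0.109]
scene0 red [261.3 217.5] [254, 210, 16, 16, 112] [ 0.504 -0.128  0.123] [ 0.441 -0.148 -0.003] [ 0.511 -0.046  0.127]
scene0 red [182.9 260.7] [174, 250, 19, 28, 281] [ 0.455 -0.321  0.16 ] [ 0.323 -0.358 -0.004] [ 0.475 -0.26   0.189]
side0 blue [284.7  98.3] [274, 66, 24, 49, 410] [0.512 0.428 0.165] [ 0.467  0.395 -0.005] [0.561 0.82  0.301]
   handle mean [0.512  0.4281 0.2693] top 0.30136239062367015
side0 blue [307.3 112.9] [295, 80, 25, 52, 498] [0.58  0.31  0.171] [ 0.544  0.28  -0.004] [0.635 0.661 0.303]
   handle mean [0.5811 0.311  0.2684] top 0.30298518837817084
side0 blue [150.5  95.6] [133, 85, 35, 23, 546] [-0.053  0.803  0.046] [-0.114  0.785  0.001] [0.003 0.943 0.089]
side0 blue [265.2 132.1] [257, 109, 19, 37, 267] [0.448 0.28  0.13 ] [ 0.4    0.26  -0.006] [0.474 0.744 0.227]
   handle mean [0.4483 0.2804 0.1947] top 0.22659669274266991
side0 blue [361.9 185.1] [351, 173, 20, 23, 59] [0.748 0.16  0.017] [ 0.703  0.138 -0.004] [0.766 0.181 0.074]
side0 red [284.9 231.4] [281, 223, 9, 18, 112] [ 0.502 -0.129  0.122] [ 0.488 -0.148 -0.003] [0.51  0.032 0.127]
side0 red [256.7 288.4] [246, 277, 25, 23, 332] [ 0.448 -0.324  0.16 ] [ 0.402 -0.358 -0.003] [ 0.475 -0.158  0.189]
```

View pics/sc_crop.png

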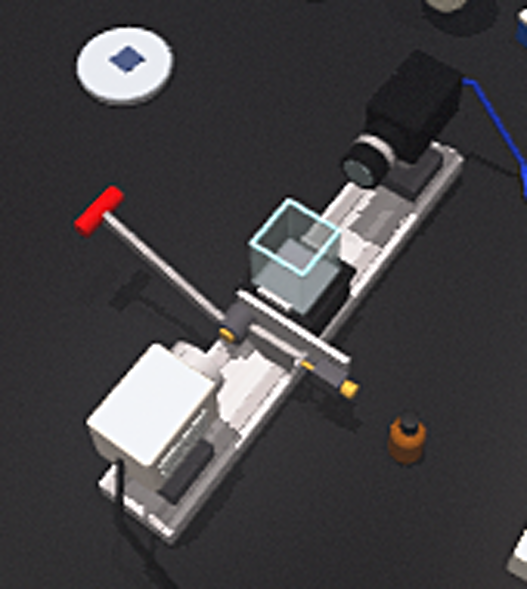

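View pics/si_crop.png

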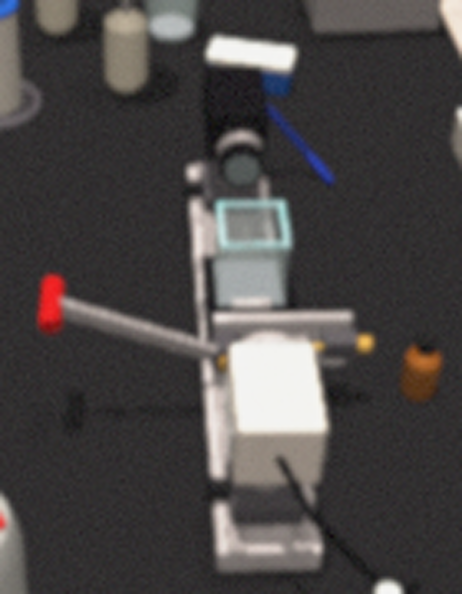

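The crops show the cyan rim outlined at scene (295,237 in the crop) and at side (253,223 in the crop). I'll cast these outlines onto the known heights.

```bash
python3 - <<'E'
from h import *
for n in ('scene0','side0'):
    s=load(n); hsv=cv2.cvtColor(s['color'],cv2.COLOR_RGB2HSV); W=cloud(s)
    H,S,V=[hsv[...,i].astype(int) for i in range(3)]
    m=(H>80)&(H<100)&(S>40)&(V>130)
    k,lab,st,c=cv2.connectedComponentsWithStats(m.astype(np.uint8),connectivity=8)
    for i in range(1,k):
        if st[i,4]<25: continue
        P=np.array([ray(s,u,v,.140)[:2] for v,u in zip(*np.where(lab==i))],np.float32)
        (cc,sz,a)=cv2.minAreaRect(P*1000); print(n,st[i].tolist(),np.round(cc,1),np.round(sz,1),round(a,1))
    # handle axis: rows of handle, ray at expected height
    blue=(H>100)&(H<130)&(S>150)&(V>60)
    k,lab,st,c=cv2.connectedComponentsWithStats(blue.astype(np.uint8))
    for i in range(1,k):
        if n=='scene0' and not(320<c[i][0]<340 and st[i,4]>100): continue
        if n=='side0' and not(255<c[i][0]<275 and st[i,4]>100): continue
        vs,us=np.where(lab==i)
        for zt in (.14,.16,.18,.2,.215):
            # find the row matching height zt near (.449,.282)
            u,v=proj(s,[.449,.282,zt]); uu=us[vs==round(v)]
            print('  z',zt,'mask u',uu.min(),uu.max(),uu.mean(),'pred u',round(u,2),'mm/px',1000*(W[round(v),round(u)]*0+1)[0]*s['range_z'][round(v),round(u)]/s['fx'])
        # top
        vt=vs.min(); print('  top row',vt,'pred top',proj(s,[.449,.282,.225]))
    red=((H<6)|(H>174))&(S>150)&(V>60)
    k,lab,st,c=cv2.connectedComponentsWithStats(red.astype(np.uint8))
    for i in range(1,k):
        P=W[lab==i]
        if abs(np.nanmedian(P[:,2])-.122)<.02 and st[i,4]>60:
            P=np.array([ray(s,u,v,.118)[:2] for v,u in zip(*np.where(lab==i))],np.float32)
            (cc,sz,a)=cv2.minAreaRect(P*1000); print(n,'grip',np.round(cc,1),np.round(sz,1),round(a,1), 'centroid',P.mean(0))
    # high points: rail top etc
    sel=(W[...,2]>.148)&(W[...,2]<.156)&(W[...,0]>.55)&(W[...,0]<.72)
    for nm,yy in (('lamp',(-.3,-.06)),('cam',(-.02,.25))):
        q=sel&(W[...,1]>yy[0])&(W[...,1]<yy[1]); P=W[q][:,:2].astype(np.float32)*1000
        if len(P)>10: print(nm,len(P),[np.round(t,1) for t in cv2.minAreaRect(P)])
E
```

```text
scene0 [310, 214, 30, 25, 86] [652.4 -73. ] [52.4 52.3] 87.3
  z 0.14 mask u 325 339 332.0 pred u 332.43 mm/px 2.929498132589999
  z 0.16 mask u 330 335 332.5 pred u 332.49 mm/px 2.892038661077965
  z 0.18 mask u 330 335 332.5 pred u 332.54 mm/px 2.8308536577366503
  z 0.2 mask u 330 335 332.5 pred u 332.6 mm/px 2.818710434863792
  z 0.215 mask u 330 335 332.5 pred u 332.65 mm/px 2.7750374018812303
  top row 81 pred top (np.float64(332.67792698026614), np.float64(83.33989426521835))
scene0 grip [ 502.6 -124.8] [48.3 17.6] 86.2 centroid [ 0.5015743  -0.12544674]
lamp 729 [array([ 644.3, -241.1]), array([73.6, 54.3]), np.float64(86.6)]
cam 52 [array([662.9,  92. ]), array([63.2, 39.9]), np.float64(88.0)]
side0 [354, 200, 4, 13, 31] [676.7 -69.6] [45.3  6.9] 88.5
  z 0.14 mask u 262 271 266.5 pred u 265.75 mm/px 3.100724398856339
  z 0.16 mask u 263 266 264.5 pred u 265.27 mm/px 3.071955294255353
  z 0.18 mask u 263 266 264.5 pred u 264.78 mm/px 3.044091571201531
  z 0.2 mask u 262 266 264.0 pred u 264.28 mm/px 3.005595827769735
  z 0.215 mask u 262 266 264.0 pred u 263.9 mm/px 2.9831990629635925
  top row 109 pred top (np.float64(263.6406204384864), np.float64(110.72265009009102))
side0 grip [ 501.9 -124.6] [57.2 17.5] 84.8 centroid [ 0.5018626  -0.12522742]
lamp 618 [array([ 643.8, -241.1]), array([72.6, 55.9]), np.float64(85.7)]
cam 14 [array([660.2,  90.1]), array([63.8, 33.6]), np.float64(78.2)]
```

```bash
python3 - <<'E'
from h import *
from scipy.spatial.transform import Rotation as R
s=load('side0')
for (x,y) in ((217,202),(289,202),(291,247),(217,247)):
    print(ray(s,x/3.3+270,y/3.3+140,.140).round(4))
s=load('scene0')
for (x,y) in ((291,201),(339,237),(303,273),(252,240)):
    print(ray(s,x/3.1+230,y/3.1+150,.140).round(4))
print(R.from_rotvec(telemetry.get_obs()['ee_rot']).as_matrix().round(3))
E
```

```text
[ 0.6301 -0.0487  0.14  ]
[ 0.6844 -0.0522  0.14  ]
[ 0.6778 -0.1028  0.14  ]
[ 0.6243 -0.0992  0.14  ]
[ 0.6335 -0.0485  0.14  ]
[ 0.6814 -0.0561  0.14  ]
[ 0.6753 -0.0966  0.14  ]
[ 0.6279 -0.0935  0.14  ]
[[-0.     0.228  0.974]
 [-0.001  0.974 -0.228]
 [-1.    -0.001  0.   ]]
```

Emit:
step_arm([
  [20, -24, 20, 0],
  [45, -52, 40, 0],
  [70, -82, 60, 0],
  [95, -110, 70, 0],
  [120, -140, 75, 0],
  [145, -170, 75, 0],
  [170, -198, 75, 0],
  [195, -227, 75, 0],
], gripper=1)

```text
time: 0.82
position: [0.3438, 0.4038, 0.3056]
ee_rot: [0.179, 1.563, -0.181]
force: [0.4, 0.7, -0.8]
grip_width: 0.0856
```

Emit:
step_arm([
  [25, -29, 0, 0],
  [50, -58, 0, 0],
  [75, -87, 0, 0],
  [95, -110, 0, 0],
  [105, -122, 0, 0],
  [105, -122, 0, 0],
])

```text
time: 1.32
position: [0.4516, 0.277, 0.3055]
ee_rot: [0.185, 1.561, -0.189]
force: [0.3, -1.3, 0.3]
grip_width: 0.0854
```

```bash
python3 - <<'E'
from h import *
s=snap('wrist','wrist1'); W=cloud(s); print(telemetry.get_obs()['position'])
hsv=cv2.cvtColor(s['color'],cv2.COLOR_RGB2HSV); H,S,V=[hsv[...,i].astype(int) for i in range(3)]
blue=(H>100)&(H<130)&(S>150)&(V>60)
q=blue&(W[...,2]>.220)&(W[...,2]<.232); P=W[q]; print(len(P),P.mean(0) if len(P) else 0)
vs,us=np.where(q)
if len(us): (c,r)=cv2.minEnclosingCircle(np.stack([us,vs],1).astype(np.float32)); print(c,r,ray(s,*c,.225))
q=blue&(W[...,2]>.118)&(W[...,2]<.128); vs,us=np.where(q)
e=cv2.fitEllipse(cv2.convexHull(np.stack([us,vs],1).astype(np.int32))); print(e,ray(s,*e[0],.123))
E
```

```text
[0.44974809 0.27985141 0.30543282]
1193 [0.50144102 0.34697234 0.22600954]
(455.0736389160156, 228.50820922851562) 137.19053649902344 [0.49105671 0.35865788 0.225     ]
((328.26971435546875, 170.06224060058594), (42.70832443237305, 61.106258392333984), 125.67023468017578) [0.45249213 0.28191546 0.123     ]
```

View pics/wrist1.png

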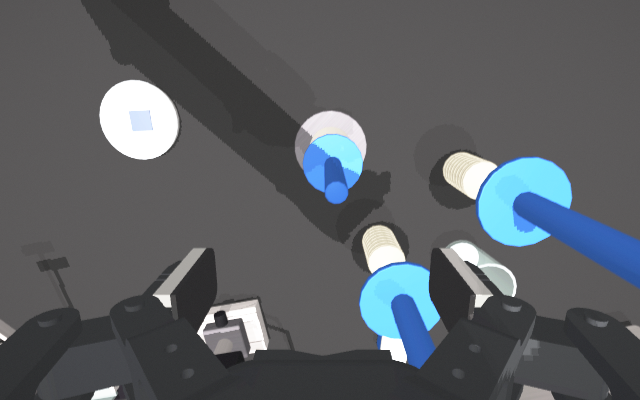

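The wrist view shows the target's handle top at (337,192), its collar at (332,163) and the stand at (333,140). The decoy brushes lie off to the lower right.

```bash
python3 - <<'E'
from h import *
s=load('wrist1')
print(ray(s,336.5,192,.225), ray(s,328.3,141,.0), ray(s,332,163.5,.123))
print(proj(s,[.4487,.282,.225]),proj(s,[.4487,.282,.123]), s['range_z'][192,336],s['range_z'][170,320])
im=s['color'][90:220,270:400]; cv2.imwrite('pics/w1c.png',cv2.resize(im[:,:,::-1],None,fx=4.5,fy=4.5,interpolation=cv2.INTER_CUBIC))
E
```

```text
[0.44774793 0.28724861 0.225     ] [0.44066444 0.28635783 0.        ] [0.44728245 0.28671614 0.123     ]
(np.float64(329.0005296382931), np.float64(195.1984245421501)) (np.float64(327.41127742993865), np.float64(166.1446984456134)) 0.23146185 0.32852843
```

View pics/w1c.png

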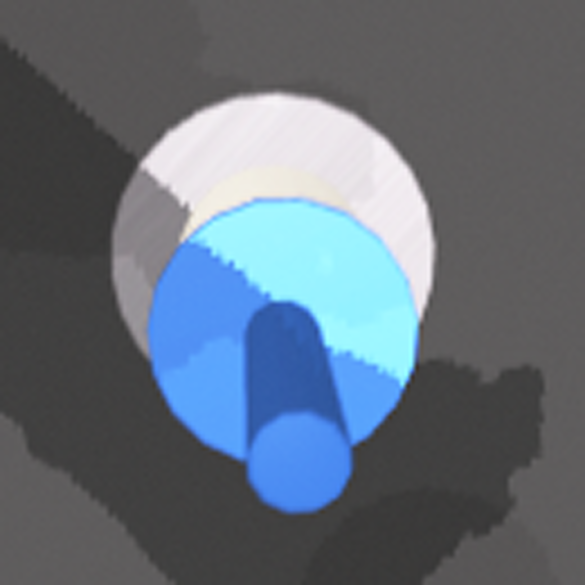

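```bash
python3 - <<'E'
from h import *
s=snap('wrist','wrist2'); o=telemetry.get_obs(); print(o['position'],o['ee_rot'],np.abs(o['joint_vel']).max())
hsv=cv2.cvtColor(s['color'],cv2.COLOR_RGB2HSV); H,S,V=[hsv[...,i].astype(int) for i in range(3)]
blue=((H>95)&(H<130)&(S>100)&(V>60)).astype(np.uint8)
k,lab,st,c=cv2.connectedComponentsWithStats(blue); 
i=lab[175,332]; print(st[i])
vs,us=np.where(lab==i); R=s['range_z'][vs,us]
t=R<R.min()+.006; (c,r)=cv2.minEnclosingCircle(np.stack([us,vs],1)[t].astype(np.float32)); print('top',c,r,ray(s,*c,.225))
t=(R>.30); e=cv2.fitEllipse(cv2.convexHull(np.stack([us,vs],1)[t].astype(np.int32))); print('collar',e,ray(s,*e[0],.123))
E
```

```text
[0.44846802 0.28187619 0.30536423] [ 0.18036864  1.56424482 -0.18159587] 0.039493542541122036
[ 300  137   60   71 2204]
top (325.0, 174.5) 31.7530517578125 [0.43261514 0.28563861 0.225     ]
collar ((329.9368896484375, 169.67156982421875), (58.41744613647461, 67.89582061767578), 166.01419067382812) [0.45029066 0.28667968 0.123     ]
```

```bash
python3 - <<'E'
from h import *
s=load('wrist2'); W=cloud(s)
im=s['color'][110:230,280:390]; cv2.imwrite('pics/w2c.png',cv2.resize(im[:,:,::-1],None,fx=5,fy=5,interpolation=cv2.INTER_CUBIC))
m=(np.abs(W[...,2]-.225)<.004); m[:,:280]=0;m[:,390:]=0; vs,us=np.where(m); print(len(vs),us.min(),us.max(),vs.min(),vs.max(),W[m].mean(0))
E
```

```text
451 320 343 184 207 [0.4472546  0.28670691 0.22584506]
```

View pics/w2c.png

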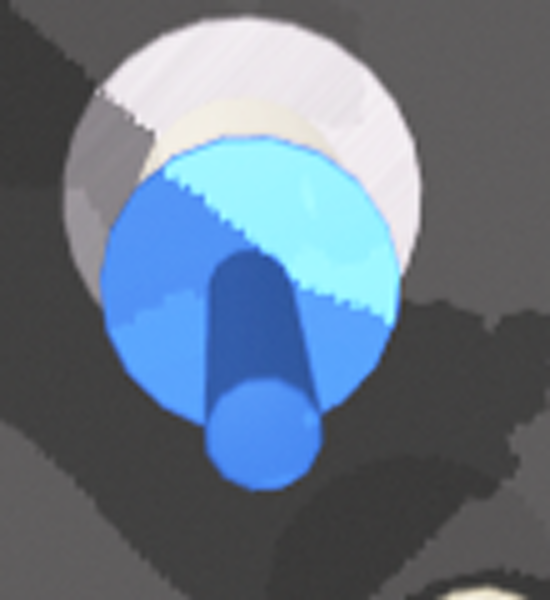

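```bash
python3 - <<'E'
from h import *
for n,a in (('scene0',(300,70,360,130)),('side0',(245,95,290,155))):
    s=load(n); hsv=cv2.cvtColor(s['color'],cv2.COLOR_RGB2HSV); H,S,V=[hsv[...,i].astype(int) for i in range(3)]
    b=((H>95)&(H<130)&(S>100)&(V>50)); vs,us=np.where(b); k=(us>a[0])&(us<a[2])&(vs>a[1])&(vs<a[3]); us,vs=us[k],vs[k]
    w=[(v,us[vs==v].min(),us[vs==v].max()) for v in np.unique(vs)]
    print(n,[tuple(map(int,t)) for t in w])
    for y in (.280,.283,.287): print(y,proj(s,[.448,y,.225]),[proj(s,[.448,y-d,.123-(d>0)*.0])[1].round(1) for d in(-.028,.028)])
    im=s['color'][a[1]:a[3],a[0]:a[2]]; cv2.imwrite('pics/c_'+n+'.png',cv2.resize(im[:,:,::-1],None,fx=9,fy=9,interpolation=cv2.INTER_NEAREST))
E
```

```text
scene0 [(81, 332, 334), (82, 331, 335), (83, 330, 336), (84, 330, 335), (85, 330, 335), (86, 330, 335), (87, 330, 335), (88, 330, 335), (89, 330, 335), (90, 330, 335), (91, 330, 335), (92, 330, 335), (93, 330, 335), (94, 330, 335), (95, 330, 335), (96, 330, 335), (97, 330, 335), (98, 330, 335), (99, 330, 335), (100, 330, 335), (101, 330, 335), (102, 330, 335), (103, 330, 335), (104, 330, 335), (105, 329, 334), (106, 327, 338), (107, 325, 339), (108, 325, 340), (109, 324, 341), (110, 324, 342), (111, 323, 342), (112, 323, 342), (113, 324, 341), (114, 324, 341), (115, 325, 340), (116, 326, 339), (117, 327, 337), (118, 330, 334)]
0.28 (np.float64(331.98512008419), np.float64(83.60904573280021)) [np.float64(106.5), np.float64(117.4)]
0.283 (np.float64(332.56487311022835), np.float64(83.0207367882948)) [np.float64(106.0), np.float64(116.8)]
0.287 (np.float64(333.3354307313932), np.float64(82.23880737968823)) [np.float64(105.2), np.float64(116.0)]
side0 [(96, 281, 288), (97, 281, 288), (98, 281, 288), (99, 282, 288), (100, 282, 288), (101, 282, 288), (102, 279, 289), (103, 277, 289), (104,
[... 334 characters left out ...]
 (124, 262, 267), (125, 262, 267), (126, 262, 267), (127, 262, 267), (128, 262, 267), (129, 262, 267), (130, 262, 267), (131, 262, 267), (132, 263, 268), (133, 263, 268), (134, 263, 268), (135, 262, 270), (136, 260, 273), (137, 259, 274), (138, 258, 275), (139, 257, 275), (140, 257, 275), (141, 257, 275), (142, 257, 275), (143, 257, 274), (144, 258, 272), (145, 261, 270)]
0.28 (np.float64(263.28310415971123), np.float64(111.0416794396636)) [np.float64(136.2), np.float64(145.5)]
0.283 (np.float64(263.3119869977112), np.float64(110.57691103473294)) [np.float64(135.8), np.float64(145.0)]
0.287 (np.float64(263.3503186554142), np.float64(109.96009687647822)) [np.float64(135.1), np.float64(144.3)]
```

Emit:
step_arm([
  [0, 3, -25, 0],
  [0, 3, -50, 0],
  [0, 3, -80, 0],
  [0, 3, -110, 0],
  [0, 3, -128, 0],
  [0, 3, -134, 0],
  [0, 3, -134, 0],
])

```text
time: 2.0
position: [0.4463, 0.2859, 0.1697]
ee_rot: [0.176, 1.568, -0.181]
force: [-0.1, -0.4, -1.1]
grip_width: 0.0854
```

Emit:
step_arm([
  [0, 0, 0, 0],
  [0, 0, 0, 0],
  [0, 0, 0, 0],
  [0, 0, 0, 0],
  [0, 0, 0, 0],
  [0, 0, 0, 0],
], gripper=0, squeeze=40)

```text
time: 2.5
position: [0.4466, 0.286, 0.1703]
ee_rot: [0.177, 1.567, -0.181]
force: [-0.6, -0.4, 2.4]
grip_width: 0.0144
```

Emit:
step_arm([
  [0, 0, 8, 0],
  [0, 0, 25, 0],
  [0, 0, 50, 0],
  [0, 0, 80, 0],
  [0, 0, 110, 0],
  [0, 0, 140, 0],
  [0, 0, 165, 0],
  [0, 0, 175, 0],
])

```text
time: 3.17
position: [0.4481, 0.2866, 0.35]
ee_rot: [0.181, 1.562, -0.177]
force: [0.2, 0.1, -0.7]
grip_width: 0.015
```

Emit:
step_arm([
  [15, -25, 0, 0],
  [33, -55, 0, 0],
  [51, -86, 0, 0],
  [69, -117, 0, 0],
  [87, -148, 0, 0],
  [105, -179, 0, 0],
  [119, -203, 0, 0],
  [125, -212, 0, 0],
])

```text
time: 3.83
position: [0.5741, 0.0687, 0.3494]
ee_rot: [0.185, 1.561, -0.185]
force: [-0.1, -0.9, 0.3]
grip_width: 0.0152
```

```bash
python3 - <<'E'
from h import *
o=telemetry.get_obs(); print(o['position'],o['force'])
for n in ('side','scene','wrist'): snap(n,n+'3')
a=cv2.imread('pics/side3.png'); b=cv2.imread('pics/scene3.png')
cv2.imwrite('pics/c3.png',np.hstack([cv2.resize(a[70:290,260:410],None,fx=2.6,fy=2.6),cv2.resize(b[70:290,260:410],None,fx=2.6,fy=2.6)]))
E
```

```text
[0.57409125 0.06870396 0.34935495] [-0.14414463 -0.87366332  0.28659517]
```

View pics/c3.png

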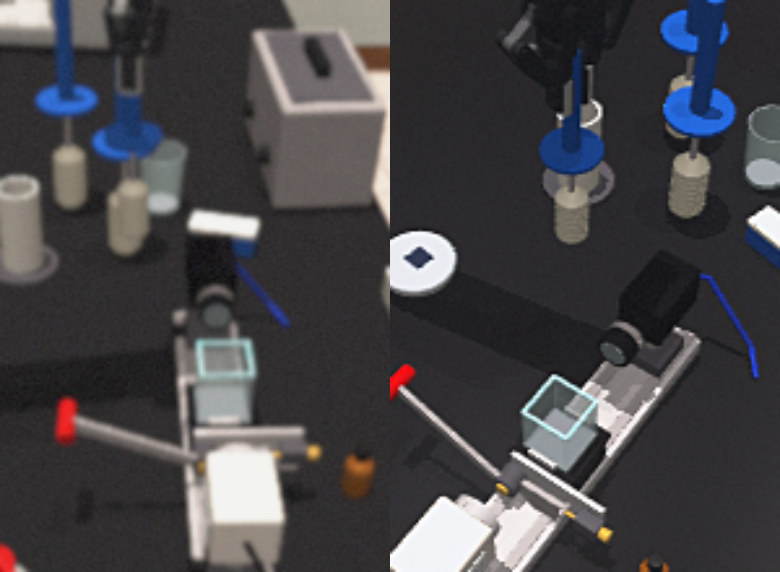

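View pics/wrist3.png

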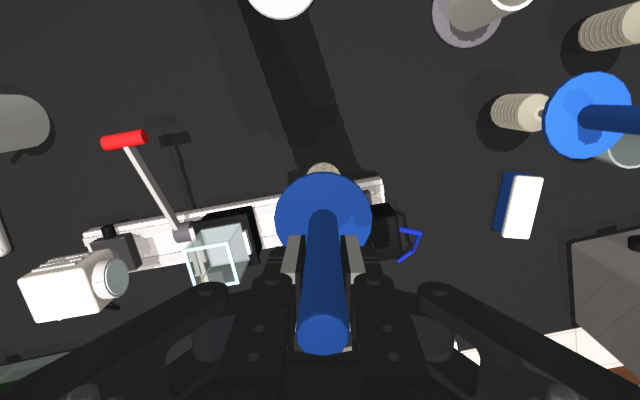

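The brush hangs upright in the fingers. The cell rim shows in the wrist view at (212,262). Next I move above the cell.

Emit:
step_arm([
  [17, -30, 0, 0],
  [35, -62, 0, 0],
  [53, -95, 0, 0],
  [70, -125, 0, 0],
  [78, -140, 0, 0],
  [79, -143, 0, 0],
  [79, -143, 0, 0],
  [79, -143, 0, 0],
])

```text
time: 4.65
position: [0.6515, -0.0648, 0.3488]
ee_rot: [0.182, 1.565, -0.173]
force: [0.2, 0.9, -0.9]
grip_width: 0.0148
```

```bash
python3 - <<'E'
from h import *
o=telemetry.get_obs(); print(o['position'],o['force'])
for n in ('side','scene','wrist'): snap(n,n+'4')
a=cv2.imread('pics/side4.png'); b=cv2.imread('pics/scene4.png')
cv2.imwrite('pics/c4.png',np.hstack([cv2.resize(a[150:260,310:400],None,fx=4.4,fy=4.4,interpolation=cv2.INTER_CUBIC),cv2.resize(b[150:260,280:370],None,fx=4.4,fy=4.4,interpolation=cv2.INTER_CUBIC)]))
E
```

```text
[ 0.65145956 -0.06483334  0.34883358] [ 0.21510372  0.88194111 -0.88249919]
```

View pics/c4.png

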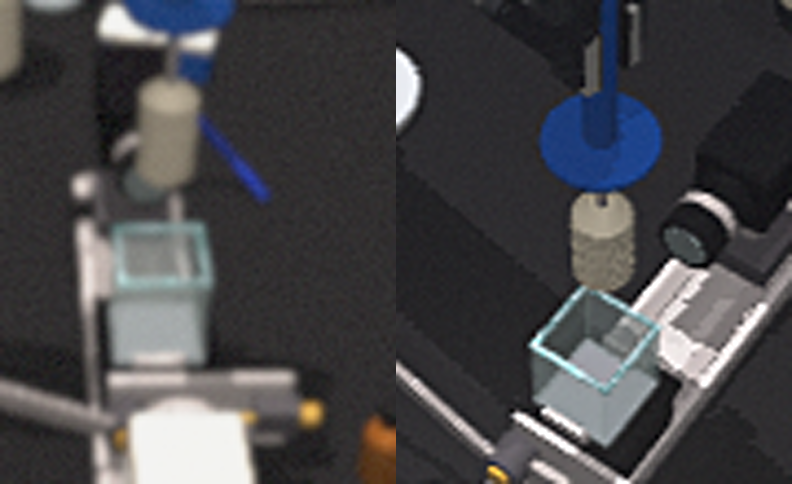

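View pics/wrist4.png

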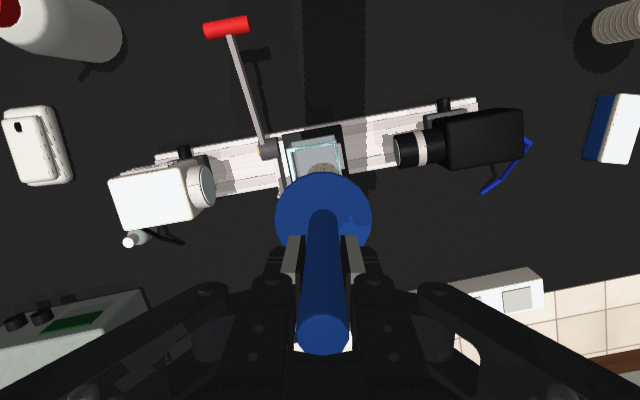

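```bash
python3 - <<'E'
from h import *
o=telemetry.get_obs(); print(o['position'],np.abs(o['joint_vel']).max())
s=load('side4'); print(ray(s,310+165/4.4,150+173/4.4,.188)); 
for p in ((114,224),(209,224),(212,287),(113,287)): print('rim',ray(s,310+p[0]/4.4,150+p[1]/4.4,.140).round(4))
s=load('scene4'); print(ray(s,280+207/4.4,150+280/4.4,.188))
for p in ((590-396,288),(658-396,326),(604-396,390),(532-396,343)): print('rim',ray(s,280+p[0]/4.4,150+p[1]/4.4,.140).round(4))
E
```

```text
[ 0.65151298 -0.06534654  0.3493494 ] 0.011600938491516655
[ 0.65462444 -0.06353922  0.188     ]
rim [ 0.6306 -0.0475  0.14  ]
rim [ 0.6844 -0.0511  0.14  ]
rim [ 0.6776 -0.1041  0.14  ]
rim [ 0.624  -0.1006  0.14  ]
[ 0.65515835 -0.06789698  0.188     ]
rim [ 0.6349 -0.0497  0.14  ]
rim [ 0.6784 -0.0503  0.14  ]
rim [ 0.6752 -0.0985  0.14  ]
rim [ 0.6279 -0.0951  0.14  ]
```

Emit:
step_arm([
  [0, -4, -5, 0],
  [0, -9, -15, 0],
  [0, -9, -25, 0],
  [0, -9, -32, 0],
  [0, -9, -32, 0],
  [0, -9, -32, 0],
])

```text
time: 5.3
position: [0.6511, -0.0741, 0.3163]
ee_rot: [0.181, 1.566, -0.173]
force: [-0.1, 0.5, -0.9]
grip_width: 0.015
```

```bash
python3 - <<'E'
from h import *
o=telemetry.get_obs(); print(o['position'],o['force'])
for n in ('side','scene'): snap(n,n+'5')
o=telemetry.get_obs(); print(o['position'],o['force'])
a=cv2.imread('pics/side5.png'); b=cv2.imread('pics/scene5.png')
cv2.imwrite('pics/c5.png',np.hstack([cv2.resize(a[170:250,320:380],None,fx=6.5,fy=6.5,interpolation=cv2.INTER_CUBIC),cv2.resize(b[180:260,295:355],None,fx=6.5,fy=6.5,interpolation=cv2.INTER_CUBIC)]))
E
```

```text
[ 0.65107597 -0.0740734   0.31628107] [-0.08099986  0.49222939 -0.87041399]
[ 0.65171185 -0.07431532  0.31753105] [ 0.09339982 -0.24078826 -0.30508158]
```

View pics/c5.png

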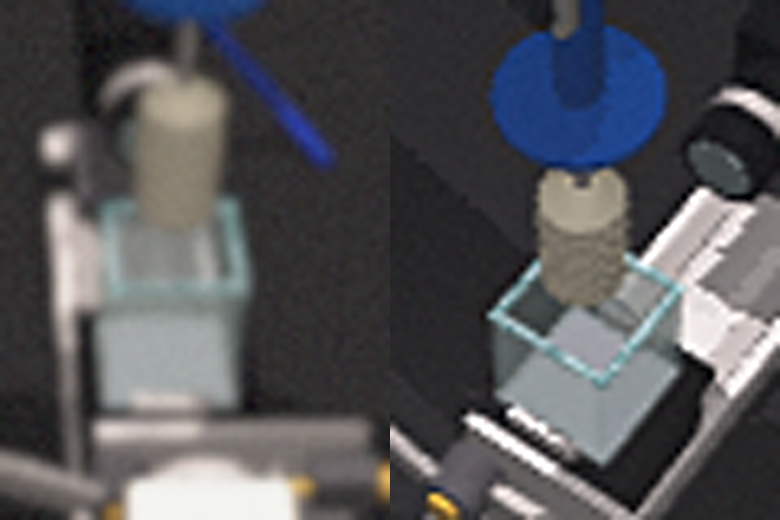

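```bash
python3 - <<'E'
from h import *
zt=.157
for n,off,lo,rim,uc in (('side5',(320,170),229,((103,202),(239,202),(247,291),(103,292)),176),('scene5',(295,180),304,((537-390,255),(681-390,292),(602-390,381),(490-390,314)),193)):
    s=load(n); r=np.mean([ray(s,off[0]+p[0]/6.5,off[1]+p[1]/6.5,.140) for p in rim],0)
    T=np.linalg.inv(s['camera_from_world']); 
    p=ray(s,off[0]+uc/6.5,off[1]+lo/6.5,zt); d=p-T[:3,3]; d[2]=0; d/=np.linalg.norm(d); 
    print(n,'tip',(p+d*.015).round(4),'rim',r.round(4))
E
```

```text
side5 tip [ 0.6552 -0.0708  0.157 ] rim [ 0.6537 -0.0754  0.14  ]
scene5 tip [ 0.6505 -0.0713  0.157 ] rim [ 0.6528 -0.0783  0.14  ]
```

Emit:
step_arm([
  [0, -3, -3, 0],
  [0, -3, -10, 0],
  [0, -3, -18, 0],
  [0, -3, -26, 0],
  [0, -3, -30, 0],
  [0, -3, -30, 0],
  [0, -3, -30, 0],
])

```text
time: 5.98
position: [0.6515, -0.0772, 0.287]
ee_rot: [0.181, 1.565, -0.173]
force: [1.4, -0.9, 0.2]
grip_width: 0.0152
```

```bash
python3 - <<'E'
from h import *
for n in ('side','scene'): snap(n,n+'6')
o=telemetry.get_obs(); print(o['position'],o['force'])
a=cv2.imread('pics/side6.png'); b=cv2.imread('pics/scene6.png')
cv2.imwrite('pics/c6.png',np.hstack([cv2.resize(a[170:250,320:380],None,fx=6.5,fy=6.5,interpolation=cv2.INTER_CUBIC),cv2.resize(b[180:260,295:355],None,fx=6.5,fy=6.5,interpolation=cv2.INTER_CUBIC)]))
E
```

```text
[ 0.65193332 -0.07734749  0.28784481] [-0.04240214  0.59256967  0.34459994]
```

View pics/c6.png

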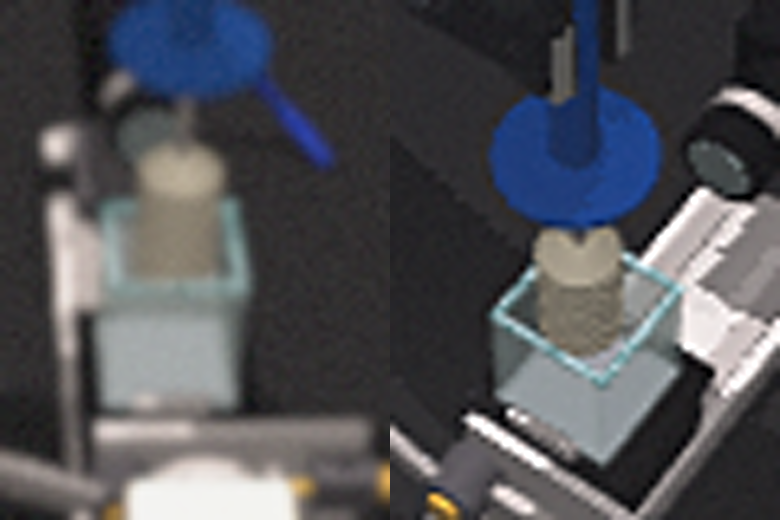

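```bash
python3 - <<'E'
from h import *
zt=.128
for n,off,lo,uc in (('side6',(320,170),282,178),('scene6',(295,180),357,190)):
    s=load(n); T=np.linalg.inv(s['camera_from_world']); 
    p=ray(s,off[0]+uc/6.5,off[1]+lo/6.5,zt); d=p-T[:3,3]; d[2]=0; d/=np.linalg.norm(d); 
    print(n,'tip',(p+d*.015).round(4))
    W=cloud(s); hsv=cv2.cvtColor(s['color'],cv2.COLOR_RGB2HSV)
    m=(hsv[...,0]>8)&(hsv[...,0]<30)&(hsv[...,1]>35)&(W[...,2]>.145)&(W[...,2]<.186)&(np.hypot(W[...,0]-.652,W[...,1]+.075)<.03)
    P=W[m]; 
    from scipy.optimize import least_squares
    f=least_squares(lambda q:np.hypot(P[:,0]-q[0],P[:,1]-q[1])-.015,[.652,-.075],loss='soft_l1',f_scale=.002)
    print(len(P),f.x.round(4),'cell proj',proj(s,[.6535,-.0755,.140]))
E
```

```text
side6 tip [ 0.6582 -0.0678  0.128 ]
184 [ 0.6527 -0.0757] cell proj (np.float64(346.53600009966294), np.float64(207.84046779143142))
scene6 tip [ 0.6519 -0.0759  0.128 ]
168 [ 0.6516 -0.077 ] cell proj (np.float64(324.7485445050368), np.float64(226.93946754601288))
```

Emit:
step_arm([
  [1, 1, -5, 0],
  [1, 1, -12, 0],
  [1, 1, -20, 0],
  [1, 1, -28, 0],
  [1, 1, -35, 0],
  [1, 1, -40, 0],
  [1, 1, -42, 0],
  [1, 1, -42, 0],
])

```text
time: 6.75
position: [0.6526, -0.0763, 0.245]
ee_rot: [0.181, 1.564, -0.173]
force: [-0.5, -0.2, -0.4]
grip_width: 0.0146
```

Emit:
step_arm([
  [0, 0, -1, 0],
  [0, 0, -2, 0],
  [0, 0, -3, 0],
  [0, 0, -3, 0],
])

```text
time: 7.08
position: [0.6526, -0.0763, 0.2421]
ee_rot: [0.181, 1.564, -0.173]
force: [0.3, 0.4, -1.6]
grip_width: 0.0149
```

Emit:
step_arm([
  [0, 0, -0.5, 0],
  [0, 0, -1, 0],
  [0, 0, -1, 0],
])

```text
time: 7.33
position: [0.6528, -0.0763, 0.2414]
ee_rot: [0.181, 1.564, -0.173]
force: [-0.6, 0.5, 0.9]
grip_width: 0.0153
```

Emit:
step_arm([
  [0, 0, -0.5, 0],
  [0, 0, -1, 0],
  [0, 0, -1, 0],
])

```text
time: 7.58
position: [0.6532, -0.0764, 0.2414]
ee_rot: [0.181, 1.562, -0.173]
force: [-0.8, -0.5, 3.7]
grip_width: 0.0151
```

Contact came at the predicted height of 0.241 m, with about 4 N. Next I come up to the rim and make the second stroke.

Emit:
step_arm([
  [0, 0, 5, 0],
  [0, 0, 15, 0],
  [0, 0, 28, 0],
  [0, 0, 40, 0],
  [0, 0, 52, 0],
  [0, 0, 61, 0],
  [0, 0, 61, 0],
  [0, 0, 61, 0],
])

```text
time: 8.25
position: [0.6535, -0.0766, 0.3032]
ee_rot: [0.181, 1.561, -0.173]
force: [-0.0, 0.3, -1.6]
grip_width: 0.0149
```

Emit:
step_arm([
  [0, 0, -5, 0],
  [0, 0, -15, 0],
  [0, 0, -27, 0],
  [0, 0, -39, 0],
  [0, 0, -50, 0],
  [0, 0, -57, 0],
  [0, 0, -59, 0],
  [0, 0, -59, 0],
])

```text
time: 8.92
position: [0.653, -0.0765, 0.243]
ee_rot: [0.181, 1.563, -0.173]
force: [-0.1, -0.2, -0.0]
grip_width: 0.0151
```

Emit:
step_arm([
  [0, 0, -1, 0],
  [0, 0, -2, 0],
  [0, 0, -2, 0],
])

```text
time: 9.17
position: [0.6533, -0.0766, 0.2415]
ee_rot: [0.181, 1.562, -0.173]
force: [0.8, 0.6, -0.3]
grip_width: 0.0152
```

Emit:
step_arm([
  [0, 0, -0.5, 0],
  [0, 0, -1, 0],
  [0, 0, -1, 0],
])

```text
time: 9.42
position: [0.6538, -0.0766, 0.2414]
ee_rot: [0.181, 1.56, -0.173]
force: [-0.1, -1.5, 2.2]
grip_width: 0.0151
```

Emit:
step_arm([
  [0, 0, -0.5, 0],
  [0, 0, -1, 0],
  [0, 0, -1, 0],
])

```text
time: 9.67
position: [0.6541, -0.0768, 0.2413]
ee_rot: [0.181, 1.559, -0.173]
force: [-1.0, 0.1, 4.2]
grip_width: 0.0149
```

Emit:
step_arm([
  [0, 0, 5, 0],
  [0, 0, 17, 0],
  [0, 0, 32, 0],
  [0, 0, 50, 0],
  [0, 0, 70, 0],
  [0, 0, 90, 0],
  [0, 0, 105, 0],
  [0, 0, 108, 0],
])

```text
time: 10.33
position: [0.6554, -0.0773, 0.3532]
ee_rot: [0.181, 1.553, -0.173]
force: [-0.1, 0.3, -0.4]
grip_width: 0.0151
```

Emit:
step_arm([
  [-10, 18, 0, 0],
  [-28, 48, 0, 0],
  [-46, 80, 0, 0],
  [-64, 112, 0, 0],
  [-82, 144, 0, 0],
  [-100, 176, 0, 0],
  [-118, 208, 0, 0],
  [-130, 230, 0, 0],
])

```text
time: 11.0
position: [0.5229, 0.1564, 0.3527]
ee_rot: [0.179, 1.555, -0.168]
force: [-0.2, 0.6, -0.7]
grip_width: 0.0151
```

Emit:
step_arm([
  [-18, 30, 0, 0],
  [-36, 62, 0, 0],
  [-54, 93, 0, 0],
  [-68, 118, 0, 0],
  [-75, 130, 0, 0],
  [-75, 130, 0, 0],
  [-75, 130, 0, 0],
])

```text
time: 11.58
position: [0.4475, 0.2864, 0.3521]
ee_rot: [0.177, 1.556, -0.168]
force: [0.5, 0.1, 0.1]
grip_width: 0.0148
```

```bash
python3 - <<'E'
from h import *
from scipy.spatial.transform import Rotation as R
o=telemetry.get_obs(); print(o['position'],R.from_rotvec(o['ee_rot']).as_matrix()[:,0])
for n in ('side','scene'):
    s=snap(n,n+'7')
o=telemetry.get_obs(); print(o['position'],R.from_rotvec(o['ee_rot']).as_matrix()[:,0])
E
```

```text
[0.44751252 0.28644473 0.35211627] [ 0.00860166  0.00445473 -0.99995308]
[0.44880836 0.28458562 0.35250284] [ 0.00932633  0.00464643 -0.99994571]
```

```bash
python3 - <<'E'
from h import *
from scipy.optimize import least_squares
for n in ('side7','scene7'):
    s=load(n); W=cloud(s)
    near=np.hypot(W[...,0]-.448,W[...,1]-.284)
    for nm,z0,z1,r in (('tube',.02,.112,.026),('bristle',.198,.25,.015)):
        P=W[(near<.04)&(W[...,2]>z0)&(W[...,2]<z1)]
        f=least_squares(lambda q:np.hypot(P[:,0]-q[0],P[:,1]-q[1])-r,[.448,.284],loss='soft_l1',f_scale=.001)
        print(n,nm,len(P),f.x.round(4),np.abs(f.fun).mean().round(4))
a=cv2.imread('pics/side7.png'); b=cv2.imread('pics/scene7.png')
cv2.imwrite('pics/c7.png',np.hstack([cv2.resize(a[50:200,220:320],None,fx=3.8,fy=3.8,interpolation=cv2.INTER_CUBIC),cv2.resize(b[30:180,285:385],None,fx=3.8,fy=3.8,interpolation=cv2.INTER_CUBIC)]))
E
```

```text
side7 tube 447 [0.4478 0.2866] 0.0016
side7 bristle 170 [0.4501 0.2882] 0.0015
scene7 tube 464 [0.4465 0.2847] 0.0017
scene7 bristle 193 [0.4494 0.2849] 0.0014
```

View pics/c7.png

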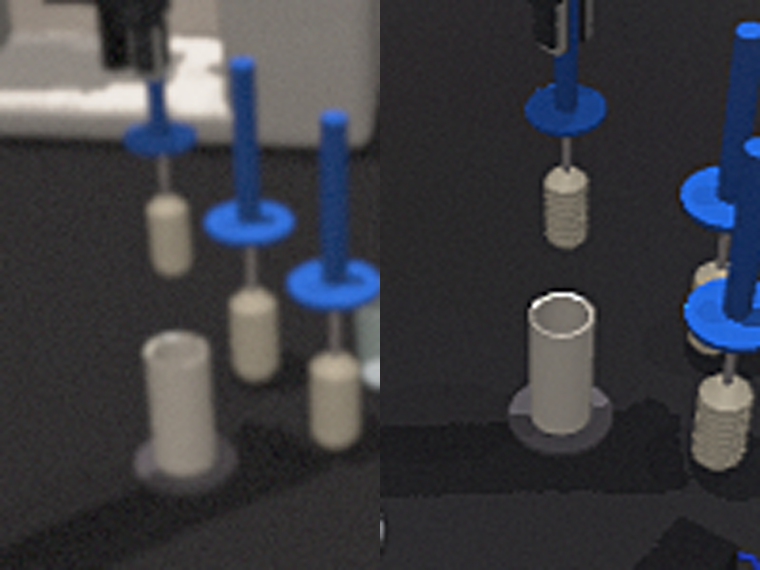

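Emit:
step_arm([
  [-2, 0, -10, 0],
  [-2, -1, -30, 0],
  [-2, -1, -55, 0],
  [-2, -1, -80, 0],
  [-2, -1, -105, 0],
  [-2, -1, -130, 0],
  [-2, -1, -155, 0],
  [-2, -1, -172, 0],
])

```text
time: 12.35
position: [0.4461, 0.281, 0.1775]
ee_rot: [0.18, 1.557, -0.176]
force: [-0.4, 0.6, -1.1]
grip_width: 0.0149
```

Emit:
step_arm([
  [0, 0, -2, 0],
  [0, 0, -4, 0],
  [0, 0, -5, 0],
  [0, 0, -5, 0],
])

```text
time: 12.68
position: [0.447, 0.2806, 0.1733]
ee_rot: [0.181, 1.556, -0.176]
force: [-0.1, 0.1, -0.5]
grip_width: 0.0147
```

Emit:
step_arm([
  [0, 2, -1, 0],
  [0, 4, -1, 0],
  [0, 4, -2, 0],
  [0, 4, -3, 0],
  [0, 4, -3, 0],
])

```text
time: 13.1
position: [0.4472, 0.285, 0.1706]
ee_rot: [0.182, 1.555, -0.176]
force: [-0.2, 1.9, -0.2]
grip_width: 0.0151
```

Emit:
step_arm([
  [0, 0, -0.5, 0],
  [0, 0, -1, 0],
  [0, 0, -1, 0],
])

```text
time: 13.35
position: [0.4475, 0.2851, 0.1705]
ee_rot: [0.182, 1.555, -0.175]
force: [-0.6, -0.6, 4.9]
grip_width: 0.0151
```

Emit:
step_arm([
  [0, 0, 0, 0],
  [0, 0, 0, 0],
  [0, 0, 0, 0],
  [0, 0, 0, 0],
  [0, 0, 0, 0],
  [0, 0, 0, 0],
], gripper=1)

```text
time: 13.85
position: [0.4474, 0.285, 0.1703]
ee_rot: [0.182, 1.555, -0.175]
force: [-0.4, -0.9, 0.5]
grip_width: 0.0846
```

Emit:
step_arm([
  [0, 0, 10, 0],
  [0, 0, 30, 0],
  [0, 0, 55, 0],
  [0, 0, 80, 0],
  [0, 0, 105, 0],
  [0, 0, 115, 0],
])

```text
time: 14.35
position: [0.449, 0.2859, 0.2897]
ee_rot: [0.186, 1.55, -0.172]
force: [0.4, 0.8, -0.4]
grip_width: 0.0854
```

```bash
python3 - <<'E'
from h import *
from scipy.optimize import least_squares
for n in ('side','scene'):
    s=snap(n,n+'8'); W=cloud(s)
    near=np.hypot(W[...,0]-.448,W[...,1]-.284)
    for nm,z0,z1,r in (('handle low',.14,.17,.008),('handle hi',.19,.22,.008)):
        P=W[(near<.02)&(W[...,2]>z0)&(W[...,2]<z1)]
        f=least_squares(lambda q:np.hypot(P[:,0]-q[0],P[:,1]-q[1])-r,[.448,.284],loss='soft_l1',f_scale=.001)
        print(n,nm,len(P),f.x.round(4))
    print('top',W[...,2][(near<.015)&(W[...,2]<.24)].max())
a=cv2.imread('pics/side8.png'); b=cv2.imread('pics/scene8.png')
cv2.imwrite('pics/c8.png',np.hstack([cv2.resize(a[50:200,220:320],None,fx=3.8,fy=3.8,interpolation=cv2.INTER_CUBIC),cv2.resize(b[30:180,285:385],None,fx=3.8,fy=3.8,interpolation=cv2.INTER_CUBIC)]))
print(telemetry.get_obs()['position'])
E
```

```text
side handle low 48 [0.4487 0.286 ]
side handle hi 47 [0.4493 0.2852]
top 0.2248669922410126
scene handle low 48 [0.4474 0.2836]
scene handle hi 53 [0.4469 0.2843]
top 0.22610260004865934
[0.44857647 0.28572633 0.28774209]
```

View pics/c8.png

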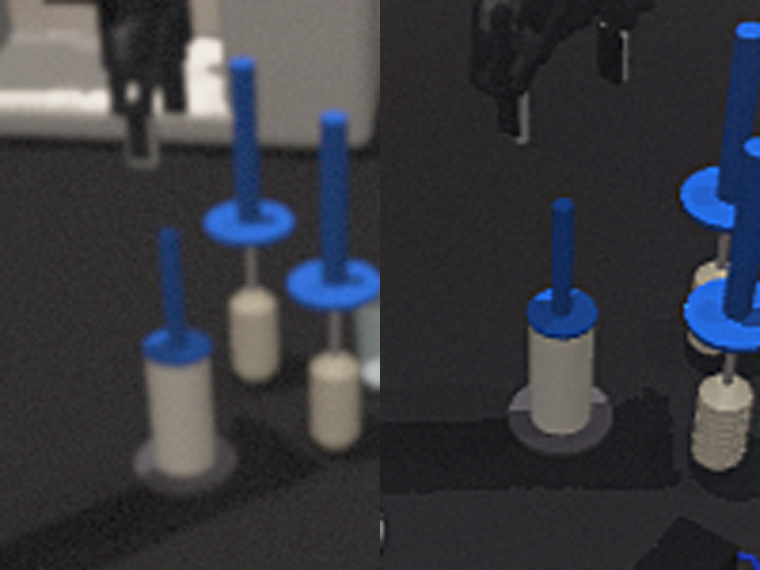

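The brush is home and upright, with its top at 0.225 and the collar on the rim. Now the lever: I shut the fingers and travel high to above the grip.

Emit:
step_arm([
  [2, -18, 5, 0],
  [6, -48, 5, 0],
  [10, -82, 5, 0],
  [14, -116, 5, 0],
  [18, -150, 5, 0],
  [23, -184, 5, 0],
  [28, -218, 5, 0],
  [32, -245, 5, 0],
], gripper=0, squeeze=40)

```text
time: 15.12
position: [0.4795, 0.0375, 0.2912]
ee_rot: [0.185, 1.554, -0.175]
force: [0.7, 0.2, -0.3]
grip_width: -0.0
```

Emit:
step_arm([
  [4, -30, 0, 0],
  [8, -62, -10, 0],
  [12, -94, -25, 0],
  [16, -126, -45, 0],
  [20, -152, -70, 0],
  [21, -164, -95, 0],
  [21, -166, -110, 0],
  [21, -166, -120, 0],
])

```text
time: 15.78
position: [0.4977, -0.1296, 0.1677]
ee_rot: [0.187, 1.56, -0.179]
force: [0.6, 1.4, 0.8]
grip_width: -0.0
```

```bash
python3 - <<'E'
from h import *
for n in ('side','scene'): s=snap(n,n+'9')
a=cv2.imread('pics/side9.png'); b=cv2.imread('pics/scene9.png')
cv2.imwrite('pics/c9.png',np.hstack([cv2.resize(a[170:290,240:340],None,fx=3.9,fy=3.9,interpolation=cv2.INTER_CUBIC),cv2.resize(b[150:270,210:310],None,fx=3.9,fy=3.9,interpolation=cv2.INTER_CUBIC)]))
o=telemetry.get_obs(); print(o['position'],o['force'],o['grip_width'])
E
```

```text
[ 0.49832953 -0.12774378  0.16854063] [-0.12242038 -0.06893672  1.42832988] -0.00010584852985675391
```

View pics/c9.png

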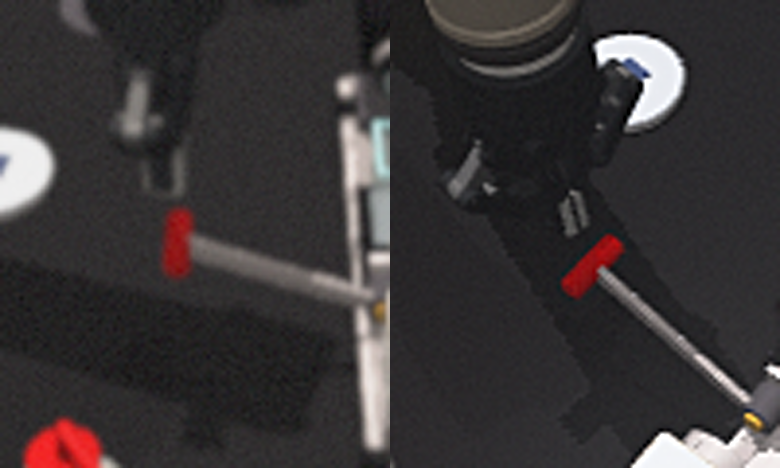

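Emit:
step_arm([
  [3, 1, -8, 0],
  [5, 3, -20, 0],
  [5, 3, -32, 0],
  [5, 3, -39, 0],
  [5, 3, -41, 0],
  [5, 3, -41, 0],
])

```text
time: 16.38
position: [0.5028, -0.1246, 0.1268]
ee_rot: [0.185, 1.561, -0.176]
force: [-0.2, -0.3, 0.3]
grip_width: 0.0002
```

```bash
python3 - <<'E'
from h import *
for n in ('side','scene'): s=snap(n,n+'10')
a=cv2.imread('pics/side10.png'); b=cv2.imread('pics/scene10.png')
cv2.imwrite('pics/c10.png',np.hstack([cv2.resize(a[190:270,250:320],None,fx=5.6,fy=5.6,interpolation=cv2.INTER_CUBIC),cv2.resize(b[180:260,230:300],None,fx=5.6,fy=5.6,interpolation=cv2.INTER_CUBIC)]))
o=telemetry.get_obs(); print(o['position'],o['force'],o['grip_width'])
E
```

```text
[ 0.50358148 -0.12495349  0.12780646] [-0.22477908 -0.25640497 -0.31388056] -0.0003205541454010098
```

View pics/c10.png

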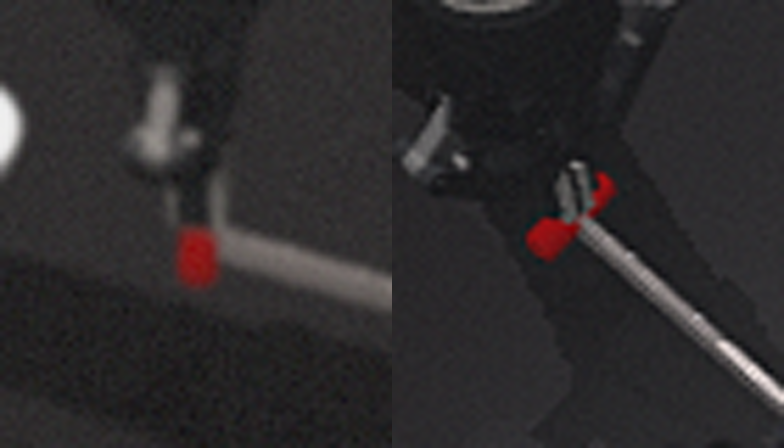

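The fingers sit centred over the red grip, about 2 mm above it (side crop (197,228)). I'll press in small steps and follow the arc.

Emit:
step_arm([
  [0, 0, -2, 0],
  [0, 0, -4, 0],
  [-1, 0, -6, 0],
  [-1, 0, -8, 0],
  [-1, 0, -8, 0],
])

```text
time: 16.9
position: [0.5026, -0.1252, 0.1214]
ee_rot: [0.187, 1.559, -0.176]
force: [-4.3, 1.6, 12.9]
grip_width: -0.0001
```

Emit:
step_arm([
  [0, 0, -2, 0],
  [-1, 0, -4, 0],
  [-1, 0, -4, 0],
])

```text
time: 17.15
position: [0.5012, -0.1251, 0.1183]
ee_rot: [0.188, 1.56, -0.175]
force: [-3.0, 0.8, 7.5]
grip_width: -0.0003
```

Emit:
step_arm([
  [-1, 0, -2, 0],
  [-1, 0, -4, 0],
  [-2, 0, -6, 0],
  [-2, 0, -8, 0],
  [-2, 0, -8, 0],
])

```text
time: 17.57
position: [0.498, -0.125, 0.1105]
ee_rot: [0.189, 1.562, -0.174]
force: [-3.1, 0.7, 6.2]
grip_width: 0.0001
```

Emit:
step_arm([
  [-1, 0, -2, 0],
  [-1, 0, -4, 0],
  [-2, 0, -6, 0],
  [-2, 0, -8, 0],
  [-2, 0, -8, 0],
])

```text
time: 17.98
position: [0.4955, -0.1249, 0.1033]
ee_rot: [0.191, 1.563, -0.174]
force: [-3.3, 1.6, 6.7]
grip_width: -0.0003
```

Emit:
step_arm([
  [-1, 0, -2, 0],
  [-1, 0, -4, 0],
  [-1, 0, -6, 0],
  [-2, 0, -8, 0],
  [-2, 0, -8, 0],
])

```text
time: 18.4
position: [0.4933, -0.1247, 0.0956]
ee_rot: [0.191, 1.564, -0.173]
force: [-1.9, 0.1, 1.8]
grip_width: -0.0003
```

Emit:
step_arm([
  [0, 0, -2, 0],
  [0, 0, -4, 0],
  [-1, 0, -6, 0],
  [-1, 0, -8, 0],
  [-1, 0, -8, 0],
])

```text
time: 18.82
position: [0.4918, -0.1247, 0.0881]
ee_rot: [0.192, 1.565, -0.173]
force: [-3.7, 1.3, 6.1]
grip_width: -0.0004
```

Emit:
step_arm([
  [0, 0, -2, 0],
  [0, 0, -4, 0],
  [-1, 0, -6, 0],
  [-1, 0, -8, 0],
  [-1, 0, -8, 0],
])

```text
time: 19.23
position: [0.4904, -0.1247, 0.0801]
ee_rot: [0.193, 1.566, -0.172]
force: [-2.3, 1.8, 3.0]
grip_width: 0.0001
```

Emit:
step_arm([
  [0, 0, -1.5, 0],
  [0, 0, -3, 0],
  [0, 0, -4, 0],
  [0, 0, -4, 0],
])

```text
time: 19.57
position: [0.49, -0.1247, 0.0762]
ee_rot: [0.193, 1.567, -0.172]
force: [-3.7, 1.1, 7.2]
grip_width: -0.0002
```

Emit:
step_arm([
  [0, 0, -1, 0],
  [0, 0, -2, 0],
  [0, 0, -3, 0],
  [0, 0, -3, 0],
])

```text
time: 19.9
position: [0.4897, -0.1246, 0.0736]
ee_rot: [0.194, 1.567, -0.172]
force: [-3.4, 0.7, 8.1]
grip_width: -0.0003
```

Emit:
step_arm([
  [0, 0, -1, 0],
  [0, 0, -2, 0],
  [0, 0, -3, 0],
  [0, 0, -3, 0],
])

```text
time: 20.23
position: [0.4895, -0.1246, 0.0711]
ee_rot: [0.194, 1.568, -0.171]
force: [-2.4, 0.9, 6.1]
grip_width: -0.0
```

Emit:
step_arm([
  [0, 0, -1, 0],
  [0, 0, -2, 0],
  [0, 0, -2, 0],
])

```text
time: 20.48
position: [0.4894, -0.1246, 0.0695]
ee_rot: [0.195, 1.568, -0.171]
force: [-3.2, 1.6, 6.8]
grip_width: 0.0001
```

Emit:
step_arm([
  [0, 0, -1, 0],
  [0, 0, -2, 0],
  [0, 0, -2, 0],
])

```text
time: 20.73
position: [0.4893, -0.1246, 0.0678]
ee_rot: [0.195, 1.569, -0.171]
force: [-2.2, 0.9, 4.8]
grip_width: 0.0001
```

Emit:
step_arm([
  [0, 0, -1, 0],
  [0, 0, -1.5, 0],
  [0, 0, -1.5, 0],
])

```text
time: 20.98
position: [0.4892, -0.1246, 0.0666]
ee_rot: [0.196, 1.569, -0.17]
force: [-2.5, 1.4, 7.8]
grip_width: -0.0
```

```bash
python3 - <<'E'
from h import *
for n in ('side','scene'):
    s=snap(n,n+'11'); W=cloud(s); hsv=cv2.cvtColor(s['color'],cv2.COLOR_RGB2HSV); H,S,V=[hsv[...,i].astype(int) for i in range(3)]
    m=(((H<6)|(H>174))&(S>150)&(V>40))&(np.hypot(W[...,0]-.49,W[...,1]+.125)<.04)
    P=W[m]; print(n,len(P),np.median(P,0).round(4),np.percentile(P[:,2],[5,50,95]).round(4))
    q0=load(n+'0'); W0=cloud(q0)
o=telemetry.get_obs(); print(o['position'],o['force'])
b=cv2.imread('pics/scene11.png');a=cv2.imread('pics/side11.png')
cv2.imwrite('pics/c11.png',np.hstack([cv2.resize(a[170:290,250:370],None,fx=3.3,fy=3.3,interpolation=cv2.INTER_CUBIC),cv2.resize(b[180:300,230:350],None,fx=3.3,fy=3.3,interpolation=cv2.INTER_CUBIC)]))
E
```

```text
side 62 [ 0.4886 -0.1405  0.0617] [-0.0009  0.0617  0.0672]
scene 62 [ 0.4934 -0.1379  0.0633] [0.055  0.0633 0.0696]
[ 0.48917656 -0.12462044  0.06662953] [-3.05146483  1.76305431  7.35757561]
```

View pics/c11.png

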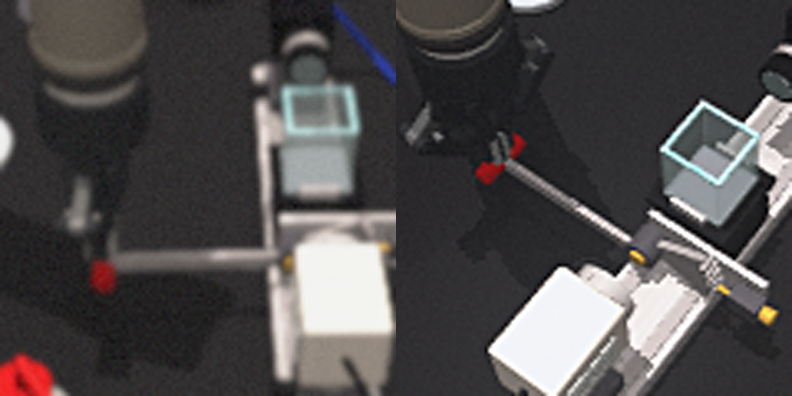

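Emit:
step_arm([
  [0, 0, -0.5, 0],
  [0, 0, -1.2, 0],
  [0, 0, -1.2, 0],
])

```text
time: 21.33
position: [0.4892, -0.1246, 0.0657]
ee_rot: [0.196, 1.569, -0.17]
force: [-2.9, 0.2, 5.9]
grip_width: 0.0001
```

Emit:
step_arm([
  [0, 0, -0.5, 0],
  [0, 0, -1.2, 0],
  [0, 0, -1.2, 0],
])

```text
time: 21.58
position: [0.4891, -0.1246, 0.0646]
ee_rot: [0.196, 1.569, -0.17]
force: [-2.6, 1.4, 3.6]
grip_width: -0.0002
```

Emit:
step_arm([
  [0, 0, -0.5, 0],
  [0, 0, -1, 0],
  [0, 0, -1, 0],
])

```text
time: 21.83
position: [0.4891, -0.1246, 0.0637]
ee_rot: [0.196, 1.57, -0.17]
force: [-3.0, 0.3, 5.1]
grip_width: -0.0001
```

Emit:
step_arm([
  [0, 0, -0.5, 0],
  [0, 0, -1, 0],
  [0, 0, -1, 0],
])

```text
time: 22.08
position: [0.4891, -0.1246, 0.0628]
ee_rot: [0.197, 1.57, -0.17]
force: [-2.0, 1.2, 4.2]
grip_width: -0.0001
```

Emit:
step_arm([
  [0, 0, -0.5, 0],
  [0, 0, -1, 0],
  [0, 0, -1, 0],
])

```text
time: 22.33
position: [0.489, -0.1246, 0.0617]
ee_rot: [0.197, 1.57, -0.17]
force: [-2.9, 0.9, 5.0]
grip_width: 0.0001
```

Emit:
step_arm([
  [0, 0, -0.4, 0],
  [0, 0, -0.8, 0],
  [0, 0, -0.8, 0],
  [0, 0, -0.8, 0],
])

```text
time: 22.67
position: [0.489, -0.1246, 0.0609]
ee_rot: [0.197, 1.57, -0.17]
force: [-2.5, 0.8, 5.8]
grip_width: 0.0002
```

```bash
python3 - <<'E'
from h import *
F=[];Z=[]
for i in range(6):
    s=snapshot('scene' if i%2 else 'side'); o=telemetry.get_obs(); F.append(o['force']);Z.append(o['position'])
print(np.mean(F,0),np.array(F)[:,2].round(1),np.mean(Z,0))
E
```

```text
[-2.24821768  1.08093988  5.12548738] [5.5 4.9 4.7 5.1 5.2 5.5] [ 0.48905213 -0.12460222  0.06094851]
```

Emit:
step_arm([
  [0, 0, -0.4, 0],
  [0, 0, -0.8, 0],
  [0, 0, -0.8, 0],
  [0, 0, -0.8, 0],
])

```text
time: 23.3
position: [0.489, -0.1246, 0.0602]
ee_rot: [0.197, 1.57, -0.17]
force: [-2.2, 0.3, 5.0]
grip_width: -0.0001
```

```bash
cat > f.py <<'E'
from h import *
F=[];Z=[]
for i in range(4):
    s=snapshot('scene'); o=telemetry.get_obs(); F.append(o['force']);Z.append(o['position'])
z=np.mean(Z,0)[2]
print(np.mean(F,0),np.mean(Z,0),'theta',.42-np.arcsin((z-.008-.06)/.14))
E
python3 f.py
```

```text
[-2.31059155  0.90850228  5.75325256] [ 0.48905719 -0.12462034  0.0602409 ] theta 0.4754505702358239
```

Emit:
step_arm([
  [0, 0, -0.4, 0],
  [0, 0, -0.7, 0],
  [0, 0, -0.7, 0],
  [0, 0, -0.7, 0],
])

```text
time: 23.83
position: [0.489, -0.1246, 0.0597]
ee_rot: [0.197, 1.57, -0.169]
force: [-3.1, 1.6, 7.0]
grip_width: -0.0
```

```bash
python3 f.py
```

```text
[-2.49998524  0.91790794  6.13683812] [ 0.4890893  -0.12460594  0.0597173 ] theta 0.47919667969126395
```

Emit:
step_arm([
  [0, 0, -0.3, 0],
  [0, 0, -0.5, 0],
  [0, 0, -0.5, 0],
  [0, 0, -0.5, 0],
])

```text
time: 24.37
position: [0.4891, -0.1246, 0.0594]
ee_rot: [0.197, 1.57, -0.169]
force: [-2.5, 0.6, 7.4]
grip_width: -0.0001
```

```bash
python3 f.py; python3 - <<'E'
from h import *
for n in ('scene','side'): snap(n,n+'12')
for n in ('scene0','scene12'):
    s=load(n); hsv=cv2.cvtColor(s['color'],cv2.COLOR_RGB2HSV)
    H,S,V=[hsv[...,i].astype(int) for i in range(3)]
    m=((H>80)&(H<100)&(S>40)&(V>130)); m[:, :300]=0; m[:,350:]=0; m[:195]=0; m[250:]=0
    k,lab,st,c=cv2.connectedComponentsWithStats(m.astype(np.uint8)); i=1+np.argmax(st[1:,4]); print(n,st[i],c[i])
s=load('scene0'); print([np.round(proj(s,[.6535,-.0755,h]),2) for h in (.140,.152,.156,.160)])
b=cv2.imread('pics/scene12.png');cv2.imwrite('pics/f12.png',b)
E
```

```text
[-3.05437947  0.66152717  6.95136816] [ 0.48907557 -0.12460341  0.05940473] theta 0.4814334215238799
scene0 [310 214  30  25  86] [325.39534884 224.45348837]
scene12 [312 216  12  18  32] [316.15625 224.625  ]
[array([324.75, 226.94]), array([324.7 , 224.23]), array([324.69, 223.31]), array([324.67, 222.39])]
```

View pics/f12.png

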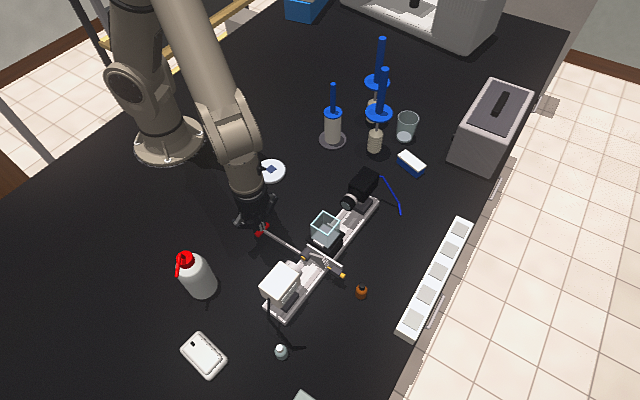

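The final view shows the fingers still on the grip at (262,230), the brush home at (333,115) and everything else in place. The force has climbed again past the notch and the lever reads 0.481 rad. Handing in.

```bash
python3 -c "
from workcell import workorder,telemetry
print(workorder.close_job()); o=telemetry.get_obs(); print(o['time'],o['position'],o['force'])"
```

```text
the job is handed in; nothing more can be done
None
the job is handed in; nothing more can be done
```

The job is handed in at about 25 s on the clock, with the fingers still holding the lever at the fourth click.

- **Brush strokes:** I ran the smallest brush to the cell floor twice. Both strokes touched bottom at the same height (TCP 0.241 m, as predicted) with about 4 N. Between them I came up to the rim, with the tip about 3 mm above it.
- **Brush back in its stand:** The brush stands upright with its collar on the tube. Its top measured 0.225 to 0.226 m, against 0.225 m expected.
- **Lever:** At the end the lever angle, worked out from the fingertip height, was about 0.481 rad, and the notch is at 0.48. The push had eased to about 4 N and climbed back to about 7 N, which fits resting in the fourth notch. The highest angle I saw was well short of the fifth tooth at 0.54 rad.
- **Other things on the bench:** Nothing else looked moved in the last picture.

**Checks that disagreed or failed:**
- **Cell centring:** The cameras disagreed by up to about 5 mm on y positions around the cell and brush. I centred the brush in the cell by a fit to the depth data, and I saw no unusual sideways force in the readings.
- **Push in the notches:** The easing of the push was noisy, so the fourth click rests mainly on the measured height.
- **Stage height:** I tried to check the cell's rise in the final picture, but too little of the rim was detected to use.

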